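# Hold a V-belt pulley on the spindle's set-screw flat

## Robot

A 7-joint arm with a two-finger parallel gripper is mounted at the origin on the work surface. World frame = base frame: x ahead of the robot, y to its left, z up, the work surface at z = 0. Lengths are in m, angles in rad, forces in N, time in s.
With the tool pointing down it reaches from about 0.4 to 0.85 m from the base axis. Payload 4.4 kg.
Tool frame: the origin (TCP) lies at the very end of the fingers, on their centre line; the grasp point (between the pads) lies 19 mm behind it; z points along the fingers, y is the line along which they close (so a half turn about z gives the same grasp; the last joint's range is limited). The gripper opens to 94 mm and grips with 3 to 60 N. Pads are 16 mm wide; open, the fingers measure 119 mm over their backs; the gripper's body (75 mm by 177 mm) begins 78 mm behind the grasp point.
Start: joints at [-1.33, 0.628, 0.038, 1.517, -0.027, 0.996, -0.02], TCP at [0.196, 0.62, 0.205] pointing down, gripper open.
Joint ranges: [-3.06, 3.06], [-0.37, 2.12], [-1.25, 1.32], [0.18, 2.47], [-1.1, 4.24], [0.23, 1.98], [-2.94, 2.94]. Speed limits (rad/s): [2.57, 2.57, 3.14, 3.14, 3.14, 3.14, 3.14].

## Interface

Orientations are given as a 3x3 rotation matrix whose columns are the frame's x, y, z axes.
In Python, from bench import manip gives the robot as it stands.
- The arm moves only by the tool move_arm, never from a script. Its argument "targets" is a list of rows, each an object with "linear": the shift along the tool's x, y, z scaled (see below), a list of three; "angular": the turn, a rotation vector about the tool's x, y, z scaled (see below), a list of three; "jaw": the opening, from 0 (shut) to 1 (fully open). In form: [{"linear": [x, y, z], "angular": [rx, ry, rz], "jaw": jaw}, ...]. A call has 1 to 8 rows; each row shifts and turns the commanded pose from where the row before left it, along the tool's axes as they then stand; what a row does not reach is not made up. The controller multiplies each number of a shift by 0.1 m and each number of a turn by 180 degrees. A row lasts 1/8 s, in which the tool goes at most 62.5 mm and 10.7 degrees, less where a joint would pass 70% of its speed; a pose out of reach is approached as far as the arm can. A call with a number of a shift or a turn outside -1 to 1 is refused whole. A call with a gripper value outside its range is refused whole. The fingers move at their own pace and stop on an object; "squeeze" is the grip in N (left out, the last holds). Time passes only in rows, so rows that do not move let the fingers close. It gives the time, the measured TCP pose, the force, the opening and the grip force at its end, in the units of the state.
- manip.get_obs(): the state, without advancing time (a new reading comes with each control period).
- manip.get_image(name): name is "scene" or "top" or "wrist"; returns (picture, depth): 480x640x3 uint8, blue, green, red; 480x640 float32, m along the optical axis (not along the pixel's ray), 0 where there is no reading.
- manip.camera_info(name): a dict with "intrinsics" (3x3 intrinsics, pixels), "world_to_cam" (4x4, takes a point from world to camera coordinates). Camera axes: x right, y up, looking along -z (the intrinsics and any distortion apply to the point x, -y, -z); pixel columns grow to the right and rows downward; lengths in m; the calibration is good to about 2 mm. A picture is of the moment at which its call begins: read the wrist's pose just before it. camera_info takes no time and is no camera call; for the wrist camera it gives the pose at the moment of the call.
- manip.job_done(): hands the job in; it is judged then, once.
Trained networks look in the newest picture that a camera, given by its name, has taken for a name from the list of things; names that differ only in an ending like _2 or _b are one class to them, and where a whole thing is asked for, a point or a joint stands for the part that bears it (a point fixed in the world has none). Each returns a list of dicts, best first, with "conf" (0 to 1); they miss things now and then, are a little off and sometimes report something else, mostly with a low value. They report only what shows in the picture. A call takes as long as a camera call. They do not tell look-alikes from the thing itself.
- manip.cut_out(camera, thing): "region" (480x640 bool, what is visible of it) and "box" ([left, top, right, bottom] in pixels, round what is visible of it).
The state is a dict: "t": time; "joint_pos": joint angles; "joint_velocities": joint speeds; "joint_efforts": joint torques, N m; "eef_pos": TCP position; "tcp_rot": TCP orientation; "wrist_force": force on the tool from outside, world axes, zero at the start; "torque": the same for the moment, N m; "finger_gap": finger opening in m; "gripper_force": force on a finger pad.
Only numpy, scipy, OpenCV 4.12 (cv2) and the standard library are available. Lean on these libraries where they do the work, as an engineer would, in place of code of your own. Each camera call takes 0.05 s, during which the arm holds its last target. There are 200 camera calls.

## Task

Close the fingers on the bare upright spindle of the bearing stand to feel for its set-screw flat, and get that flat round to face the hex-key hole in the bent guard. Put the small hubbed V-belt pulley on the spindle, hub up: fully home on its seat, its set screw sitting on the flat and pointing at the hole. Finish while holding: keep the hub gripped and pressed down on its seat, ready for the screw to be tightened, and leave the other things on the bench where they are.

Things in the scene. Friction and masses are not known exactly. Their poses are not given: they have to be found in the camera images.
- stand: Bearing stand bolted to the bench: dark steel frame 170 x 150 mm, top 61 mm high, with a cast flanged bearing (86 x 86 mm, up to 90 mm high), an upright spindle and a bent sheet guard. Origin on the spindle axis at bench level, z up. Guard: upright plate 3 mm thick, 110 mm wide, 78 mm from the axis on this frame's -x side, top 151 mm high. -x is the way from spindle to key hole.
- spindle_seat (a point): Centre of the seat ring (31 mm diameter, turns with the spindle), on the axis 95 mm above the bench: here the pulley's underside rests when fully home. Axes as the stand's, not turning. The spindle turns either way with about 0.1 N m of drag and stays put. Between flat pads it measures 17 mm with a pad on the flat, 18.6 at 15 degrees off, 19.6 at 30, 20 from 45 on.
- spindle_end (a point): Centre of the spindle's top end, 52 mm above the seat, 147 mm above the bench; axes as the stand's, not turning. Spindle: bright bar, 20 mm diameter, ONE flat 3 mm deep along all 52 mm (flat to round back 17 mm). Where the flat points is not reported: feel or look. At the start it is 45 to 150 degrees anticlockwise, seen from above, from facing the key hole.
- key_hole (a point): Centre of the round 14 mm hex-key hole in the guard, 78 mm from the spindle's axis, 30 mm above the seat.
- pulley_mid (a point): The pulley to fit, bare grey metal, 0.24 to 0.36 kg, hub up on the bench; point on its axis half-way up (21 mm). Rim 64 mm diameter, lower 18 mm; hub 34 mm diameter, upper 24 mm; bore 21.2 mm right through, countersunk 1.5 mm below. The set screw points along this frame's -x; the hub's sides along y are clear for the fingers.
- pulley_screw (a point): Outer end of the set screw, 8 mm thick, 6.5 mm proud of the hub, 23.5 mm from the axis, 30 mm above the underside. Its 6 mm tip stands into the bore to 7.3 mm from the axis: off the flat by more than about 10 degrees it lands on the spindle's end and the underside stays about 25 mm above the seat; over the flat it drops home.
- pulley: The same pulley; origin at the centre of its underside, axes as at pulley_mid.
- idler_mid (a point): Not to be moved: larger flat-belt idler, 90 mm in diameter, 20 mm high, no hub and no screw; its centre.
- collar_mid (a point): Not to be moved: plain steel shaft collar, 40 mm in diameter, 16 mm high; its centre.
- hex_key_mid (a point): Not to be moved: hex key 90 x 28 mm, 6 mm thick, lying; middle of its long arm.
- threadlock_mid (a point): Not to be moved: small green bottle of thread lock, 32 mm in diameter, 85 mm high, standing; its centre.
- flap_disc_mid (a point): Not to be moved: flap disc, 115 mm in diameter, 10 mm high; its centre.
- g_clamp_mid (a point): Not to be moved: G-clamp lying flat, about 160 x 110 mm, 18 mm high; its middle.
- offcut_mid (a point): Not to be moved: angle-steel offcut, 200 x 30 x 30 mm; its middle.
- wrench_grip (a point): Not to be moved: open-ended wrench, 170 mm long, lying; a point on its handle.
Not all that is in view belongs to the job. What is shaped like the pulley but blue or purple is not meant.

How it is judged:
On the way:
1. the fingers close on the bare spindle while the pulley still lies on the bench (contact force between the fingers and stand above 1 N and horizontal distance between the grasp point and spindle_end below 0.02 m and height (world z) of pulley_mid below 0.03 m), for 0.15 s.
At the end, for the whole second after the job is handed in: Pulley hub up on the spindle seat (centred to 3 mm, within 2.5 mm of fully home, tilt under 3.4 deg), set screw pointing at the key hole within 10 deg (only possible on the flat), still gripped (over 3 N) and pressed on the stand (over 5 N), at rest; other things within 40 mm of where they lay (horizontal distance between pulley_mid and spindle_seat below 0.003 m and z of pulley_mid in the frame of spindle_seat between 0.018 and 0.0235 m and angle between pulley_mid's own z axis and vertical below 0.06 rad and angle between the x axis of pulley_mid and the x axis of spindle_seat, either way round below 0.17 rad and x of pulley_screw in the frame of spindle_seat below -0.018 m and contact force between the fingers and pulley above 3 N and contact force between pulley and stand above 5 N and linear speed of pulley below 0.01 m/s); the arm keeps its last pose, push and grip.
It fails at once if another thing on the bench is pushed more than 40 mm from where it lay (distance of any of idler_mid, collar_mid, hex_key_mid, threadlock_mid, flap_disc_mid, g_clamp_mid, offcut_mid, wrench_grip from where it was at the start of the episode above 0.04 m).
It also fails if it takes over 69 s, if anything falls off the work surface, if the arm or the gripper's body presses on something with over 40 N, if the wrist force passes 120 N, or if a joint passes its speed limit or range.

## Working session

There is one attempt and no reset: what is moved stays moved. The work goes in short steps, Python scripts to look and compute and a tool call to move; the robot and the scene stay as the last step left them, time stands still between calls to the robot, and variables do not carry over. Pictures are saved under pics/ and viewed, at most 10 in all, crops included, and the job is handed in when it is done.

Besides the shell and the picture viewer there is one more tool, called after "Emit:" in YAML: its name, and indented under it one key for each argument. move_arm: Moves the arm, as the interface text tells. Shifts and turns lie within -1 to 1; 1 stands for 0.1 m of shift or 180 degrees of turn. Its arguments: {"type":"object","properties":{"targets":{"type":"array"},"squeeze":{"type":"number"}},"required":["targets"]}

```bash
mkdir -p pics; cat > h.py <<'E'
from bench import manip
import numpy as np, cv2
np.set_printoptions(precision=4,suppress=True)
def cloud(name):
    im,d=manip.get_image(name); ci=manip.camera_info(name)
    K=np.array(ci["intrinsics"]);T=np.linalg.inv(np.array(ci["world_to_cam"]))
    v,u=np.mgrid[0:480,0:640]
    x=(u-K[0,2])/K[0,0]*d; y=(v-K[1,2])/K[1,1]*d
    P=np.stack([x,-y,-d,np.ones_like(d)],-1)@T.T
    P=P[...,:3]; P[d<=0]=np.nan
    return im,d,P
E
python3 - <<'E'
from h import *
o=manip.get_obs();print({k:o[k] for k in('t','eef_pos','tcp_rot','finger_gap','wrist_force')})
ims=[]
for c in('scene','top'):
    im,d,P=cloud(c); cv2.imwrite(f'pics/{c}.png',im); np.save(c+'.npy',P)
    ci=manip.camera_info(c); print(c,np.linalg.inv(np.array(ci['world_to_cam']))[:3,3],np.array(ci['intrinsics'])[0,0],(d>0).mean())
    for t in('stand','pulley','spindle_end','key_hole','pulley_screw'):
        for r in manip.cut_out(c,t)[:3]:
            m=r['region']; q=P[m]; q=q[~np.isnan(q[:,0])]
            print(t,round(r['conf'],2),np.array(r['box']).round(),m.sum(),np.median(q,0) if len(q) else None, np.percentile(q,98,axis=0) if len(q) else None,np.percentile(q,2,axis=0) if len(q) else None)
E
```

```text
{'t': 0.0, 'eef_pos': array([0.1961, 0.619 , 0.2046]), 'tcp_rot': array([[-0.9533,  0.302 , -0.0005],
       [ 0.302 ,  0.9533, -0.0018],
       [-0.    , -0.0019, -1.    ]]), 'finger_gap': 0.09404249011576002, 'wrist_force': array([ 0.7794,  1.0386, -0.0193])}
scene [1.1279 0.5633 0.5871] 442.98253991926106 0.9960709635416667
stand 0.59 [361. 225. 488. 365.] 8884 [0.5418 0.2572 0.0616] [0.6162 0.3272 0.1467] [0.4484 0.1722 0.0037]
pulley 0.95 [287. 219. 310. 245.] 444 [ 0.5102 -0.1298  0.0171] [ 0.5301 -0.1101  0.042 ] [ 0.4767 -0.163   0.0003]
pulley 0.76 [238. 194. 258. 213.] 396 [ 0.5136 -0.3402  0.017 ] [ 0.5362 -0.3204  0.0419] [ 0.4778 -0.3786 -0.    ]
pulley 0.74 [302. 314. 381. 390.] 2180 [0.7154 0.2045 0.0045] [0.7424 0.2815 0.0301] [0.6927 0.1089 0.0004]
spindle_end 0.79 [363. 228. 488. 367.] 8820 [0.5415 0.2574 0.0617] [0.6162 0.3273 0.1467] [0.4484 0.173  0.0042]
key_hole 0.79 [362. 228. 486. 365.] 8683 [0.5416 0.2578 0.0617] [0.6162 0.3269 0.1464] [0.449  0.175  0.0049]
pulley_screw 0.9 [285. 220. 311. 242.] 489 [ 0.5093 -0.1307  0.0172] [ 0.53   -0.11    0.0422] [ 0.47
[... 662 characters left out ...]
ey 0.64 [384. 281. 412. 310.] 565 [ 0.4972 -0.1391  0.0176] [ 0.5273 -0.1115  0.0444] [ 0.4688 -0.1703  0.0015]
spindle_end 0.61 [194. 240. 280. 320.] 5239 [0.5202 0.2364 0.0623] [0.6098 0.3203 0.148 ] [0.4409 0.1604 0.0035]
key_hole 0.97 [196. 242. 278. 320.] 5228 [0.5213 0.2364 0.0623] [0.61   0.3197 0.148 ] [0.4409 0.1604 0.004 ]
pulley_screw 0.95 [426. 272. 456. 301.] 594 [ 0.5243 -0.2417  0.0179] [ 0.5531 -0.2155  0.0445] [ 0.4965 -0.2747 -0.0017]
pulley_screw 0.79 [403. 229. 433. 253.] 571 [ 0.6282 -0.1891  0.018 ] [ 0.6594 -0.1621  0.0444] [ 0.6005 -0.2204  0.0005]
pulley_screw 0.68 [471. 281. 502. 309.] 629 [ 0.5028 -0.3471  0.0176] [ 0.5322 -0.3221  0.0442] [ 0.475  -0.3798  0.0002]
```

```bash
python3 - <<'E'
from h import *
a=cv2.imread('pics/top.png')
cv2.imwrite('pics/t1.png',cv2.resize(a[190:350,170:530],(800,356),interpolation=cv2.INTER_CUBIC))
P=np.load('top.npy')
# stand: spindle end points z>.138, guard top
m=(P[...,0]>.38)&(P[...,0]<.68)&(P[...,1]>.1)&(P[...,1]<.4)
for lo,hi in((.135,.149),(.149,.17),(.1,.135)):
    q=P[m&(P[...,2]>lo)&(P[...,2]<hi)]; print(lo,len(q),q.mean(0),q.min(0),q.max(0))
    if len(q)<60: print(q)
for c in((.632,-.19),(.527,-.245),(.498,-.14),(.505,-.35)):
    P=np.load('top.npy'); im=a
    d=np.hypot(P[...,0]-c[0],P[...,1]-c[1]); k=(d<.045)&(P[...,2]>.036); q=P[k]
    print(c,len(q),q.mean(0),(q.min(0)+q.max(0))/2, im[k].mean(0), im[(d<.04)&(P[...,2]>.012)&(P[...,2]<.025)].mean(0))
E
```

```text
0.135 131 [0.4978 0.2428 0.1448] [0.4481 0.1828 0.135 ] [0.5424 0.2924 0.149 ]
0.149 83 [0.4604 0.2414 0.1513] [0.4495 0.1817 0.1491] [0.5354 0.2925 0.1551]
0.1 131 [0.4756 0.2368 0.1182] [0.4484 0.1822 0.1002] [0.5418 0.2912 0.1349]
(0.632, -0.19) 113 [ 0.6309 -0.1909  0.041 ] [ 0.6304 -0.1898  0.0418] [215.4602 108.      45.3363] [207.0718 105.2735  45.9448]
(0.527, -0.245) 118 [ 0.5266 -0.2457  0.0412] [ 0.5252 -0.2456  0.0425] [163.8051 174.0254 183.9407] [159.0651 168.3411 177.9948]
(0.498, -0.14) 107 [ 0.4986 -0.1404  0.0413] [ 0.4986 -0.1382  0.0419] [175.972   82.4112 155.8224] [171.329   81.6475 151.8042]
(0.505, -0.35) 115 [ 0.5044 -0.3511  0.041 ] [ 0.5039 -0.3515  0.0413] [179.2087  72.9565 157.0783] [173.3629  73.4595 152.248 ]
```

View pics/t1.png

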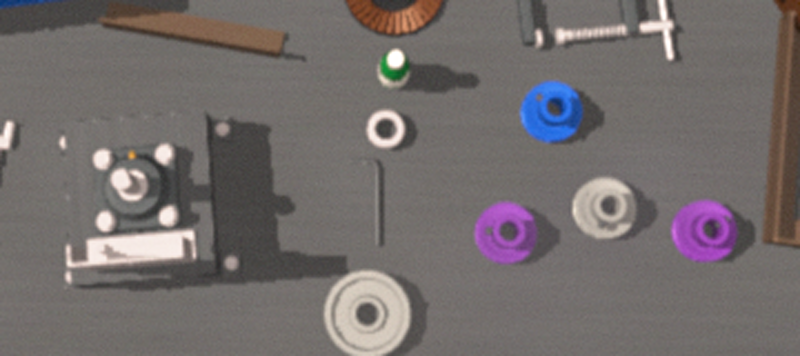

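View pics/scene.png

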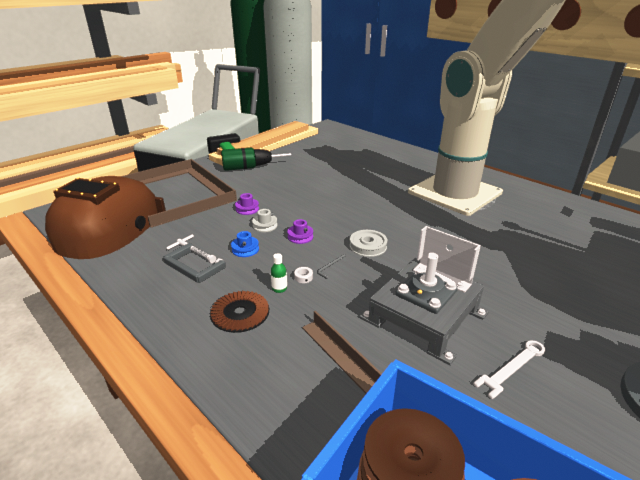

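```bash
python3 - <<'E'
from h import *
def fitcirc(q):
    A=np.c_[2*q,np.ones(len(q))];s=np.linalg.lstsq(A,(q**2).sum(1),rcond=None)[0];return s[:2],np.sqrt(s[2]+s[:2]@s[:2])
P=np.load('top.npy')
m=(P[...,0]>.49)&(P[...,0]<.58)&(P[...,1]>.19)&(P[...,1]<.3)&(P[...,2]>.142)
q=P[m];print('top end',len(q),q.mean(0),q.min(0),q.max(0))
S=np.load('scene.npy')
for Q in(P,S):
    m=(Q[...,0]>.43)&(Q[...,0]<.475)&(Q[...,1]>.15)&(Q[...,1]<.33)&(Q[...,2]>.105)&(Q[...,2]<.156)
    q=Q[m]; 
    l=cv2.fitLine(q[:,:2].astype(np.float32),cv2.DIST_HUBER,0,.001,.001).ravel();print('guard',len(q),l,np.degrees(np.arctan2(l[1],l[0])),(q.min(0)+q.max(0))/2,q.min(0),q.max(0))
m=(S[...,0]>.49)&(S[...,0]<.58)&(S[...,1]>.19)&(S[...,1]<.3)&(S[...,2]>.1)&(S[...,2]<.15)
q=S[m];print('spindle',len(q),q.min(0),q.max(0))
for lo in(.1,.11,.12,.13,.14):
    k=q[(q[:,2]>lo)&(q[:,2]<lo+.01)]
    if len(k)>5: print(lo,len(k),k.mean(0),fitcirc(k[:,:2]))
# bearing and frame in top
m=(P[...,0]>.40)&(P[...,0]<.66)&(P[...,1]>.12)&(P[...,1]<.36)&(P[...,2]>.055)&(P[...,2]<.066)
print('frame',cv2.minAreaRect(P[m][:,:2].astype(np.float32)))
E
```

```text
top end 67 [0.5323 0.2455 0.1461] [0.5229 0.2352 0.1428] [0.5424 0.2553 0.1514]
guard 218 [ 0.086  -0.9963  0.4546  0.2512] -85.0676 [0.4614 0.2371 0.1301] [0.4481 0.1817 0.1051] [0.4747 0.2925 0.1551]
guard 1222 [ 0.1058 -0.9944  0.4572  0.2334] -83.92761 [0.4608 0.2375 0.1286] [0.4466 0.1814 0.105 ] [0.475  0.2935 0.1523]
spindle 257 [0.5241 0.2371 0.1004] [0.5447 0.2558 0.1484]
0.1 47 [0.5395 0.2496 0.1054] (array([0.5351, 0.2464]), np.float64(0.007676180631747927))
0.11 41 [0.5394 0.2495 0.1151] (array([0.5348, 0.2464]), np.float64(0.007686300253780225))
0.12 45 [0.5394 0.2501 0.1252] (array([0.5345, 0.2457]), np.float64(0.008515419958552279))
0.13 47 [0.5395 0.2494 0.1349] (array([0.535 , 0.2462]), np.float64(0.007625830355696373))
0.14 77 [0.5356 0.2473 0.1453] (array([0.5344, 0.2464]), np.float64(0.007377796159166813))
frame ((0.5252137780189514, 0.2444421947002411), (0.17091113328933716, 0.15084078907966614), 6.031740188598633)
```

Emit:
move_arm:
  targets:
    - {"linear": [-0.3,-0.17,0],"angular": [0,0,0],"jaw": 1}
    - {"linear": [-0.45,-0.26,0],"angular": [0,0,0],"jaw": 1}
    - {"linear": [-0.45,-0.26,0],"angular": [0,0,0],"jaw": 1}
    - {"linear": [-0.45,-0.26,0],"angular": [0,0,0],"jaw": 1}
    - {"linear": [-0.45,-0.26,0],"angular": [0,0,0],"jaw": 1}
    - {"linear": [-0.45,-0.26,0],"angular": [0,0,0],"jaw": 1}
    - {"linear": [-0.45,-0.26,0],"angular": [0,0,0],"jaw": 1}
    - {"linear": [-0.4,-0.23,0],"angular": [0,0,0],"jaw": 1}
  squeeze: 30

```text
t: 1.6
eef_pos: [0.4626, 0.3285, 0.2057]
tcp_rot: [[-0.953, 0.303, 0.001], [0.303, 0.953, 0.0], [-0.001, 0.0, -1.0]]
wrist_force: [0.7, 0.2, 0.7]
finger_gap: 0.094
gripper_force: 0.0
```

```bash
python3 - <<'E'
from h import *
o=manip.get_obs();print({k:o[k] for k in('t','eef_pos','tcp_rot','joint_pos')})
R=np.array(o['tcp_rot']);p=o['eef_pos']
print('togo', R.T@(np.array([.534,.246,p[2]])-p))
im,d,P=cloud('wrist'); T=np.linalg.inv(np.array(manip.camera_info('wrist')['world_to_cam']))
print('cam in tool',R.T@(T[:3,3]-p),R.T@T[:3,:3],manip.camera_info('wrist')['intrinsics'])
cv2.imwrite('pics/w1.png',im);np.save('w1.npy',P)
m=(abs(P[...,0]-.534)<.03)&(abs(P[...,1]-.246)<.03)&(P[...,2]>.142)
v,u=np.where(m);print('end',m.sum(),P[m].mean(0) if m.any() else 0,u.min() if m.any() else 0,u.max() if m.any() else 0,v.mean() if m.any() else 0)
E
```

```text
{'t': 1.6, 'eef_pos': array([0.4626, 0.3285, 0.2057]), 'tcp_rot': array([[-0.953 ,  0.3028,  0.0007],
       [ 0.3028,  0.953 ,  0.0002],
       [-0.0006,  0.0004, -1.    ]]), 'joint_pos': array([-0.6971,  0.5082,  0.0453,  1.7543, -0.0282,  0.8792,  0.6236])}
togo [-0.093 -0.057  0.   ]
cam in tool [ 0.0722 -0.0033 -0.1785] [[-0.0092  0.961   0.2763]
 [ 1.      0.0077  0.0062]
 [ 0.0038  0.2764 -0.961 ]] [[394.4361   0.     323.8153]
 [  0.     394.4361 242.3725]
 [  0.       0.       1.    ]]
end 508 [0.5345 0.2393 0.1468] 227 255 380.04330708661416
```

View pics/w1.png

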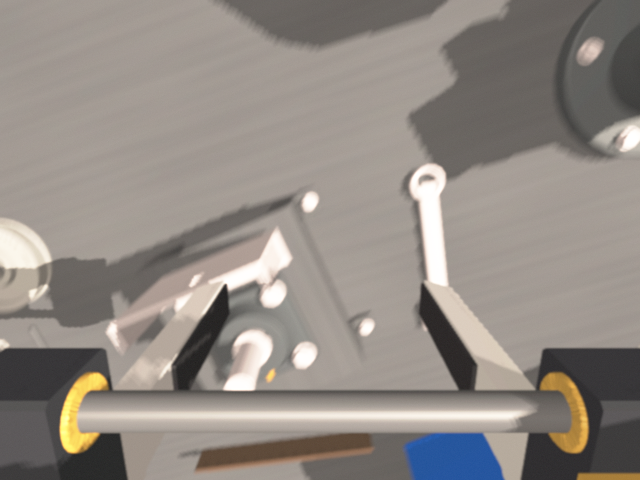

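Emit:
move_arm:
  targets:
    - {"linear": [-0.4,-0.25,0],"angular": [0,0,0],"jaw": 1}
    - {"linear": [-0.4,-0.25,0],"angular": [0,0,0],"jaw": 1}
    - {"linear": [-0.13,-0.07,0],"angular": [0,0,0],"jaw": 1}
    - {"linear": [0,0,0],"angular": [0,0,0],"jaw": 1}

```text
t: 2.15
eef_pos: [0.5328, 0.2475, 0.2054]
tcp_rot: [[-0.953, 0.304, -0.0], [0.304, 0.953, 0.0], [0.0, 0.0, -1.0]]
wrist_force: [-0.3, 0.5, -0.5]
finger_gap: 0.0938
gripper_force: 0.0
```

```bash
python3 - <<'E'
from h import *
o=manip.get_obs();print({k:o[k] for k in('t','eef_pos','tcp_rot')})
im,d,P=cloud('wrist'); np.save('w2.npy',P);cv2.imwrite('pics/w2.png',im)
m=(abs(P[...,0]-.534)<.025)&(abs(P[...,1]-.246)<.025)&(P[...,2]>.142)
q=P[m]
v,u=np.where(m);print('end',m.sum(),q.mean(0),q.min(0),q.max(0),(u.min(),u.max(),v.min(),v.max()))
k=q[q[:,2]<.150]
for i in range(3):
    (c,r)=cv2.minEnclosingCircle(k[:,:2].astype(np.float32));print(c,r);
    break
c=np.array(c); th=np.degrees(np.arctan2(k[:,1]-c[1],k[:,0]-c[0])); rr=np.hypot(*(k[:,:2]-c).T)
print([(a,round(1000*rr[abs((th-a+180)%360-180)<10].max(),1)) for a in range(-180,180,15)])
cv2.imwrite('pics/w2c.png',cv2.resize(im[v.mean().astype(int)-60:v.mean().astype(int)+60,u.mean().astype(int)-80:u.mean().astype(int)+80],(800,600),interpolation=cv2.INTER_CUBIC))
E
```

```text
{'t': 2.15, 'eef_pos': array([0.5328, 0.2475, 0.2054]), 'tcp_rot': array([[-0.9528,  0.3036, -0.0002],
       [ 0.3036,  0.9528,  0.0003],
       [ 0.0003,  0.0002, -1.    ]])}
end 2868 [0.5161 0.2601 0.2765] [0.509  0.2377 0.1421] [0.5418 0.271  0.322 ] (np.int64(271), np.int64(406), np.int64(245), np.int64(432))
(0.531883955001831, 0.24662107229232788) 0.01031008455902338
[(-180, np.float64(10.1)), (-165, np.float64(10.2)), (-150, np.float64(10.1)), (-135, np.float64(10.0)), (-120, np.float64(10.0)), (-105, np.float64(9.7)), (-90, np.float64(8.4)), (-75, np.float64(7.1)), (-60, np.float64(7.3)), (-45, np.float64(7.9)), (-30, np.float64(8.4)), (-15, np.float64(9.4)), (0, np.float64(10.0)), (15, np.float64(10.2)), (30, np.float64(10.0)), (45, np.float64(10.0)), (60, np.float64(9.8)), (75, np.float64(9.6)), (90, np.float64(9.8)), (105, np.float64(9.8)), (120, np.float64(10.0)), (135, np.float64(10.0)), (150, np.float64(10.0)), (165, np.float64(9.9))]
```

View pics/w2c.png

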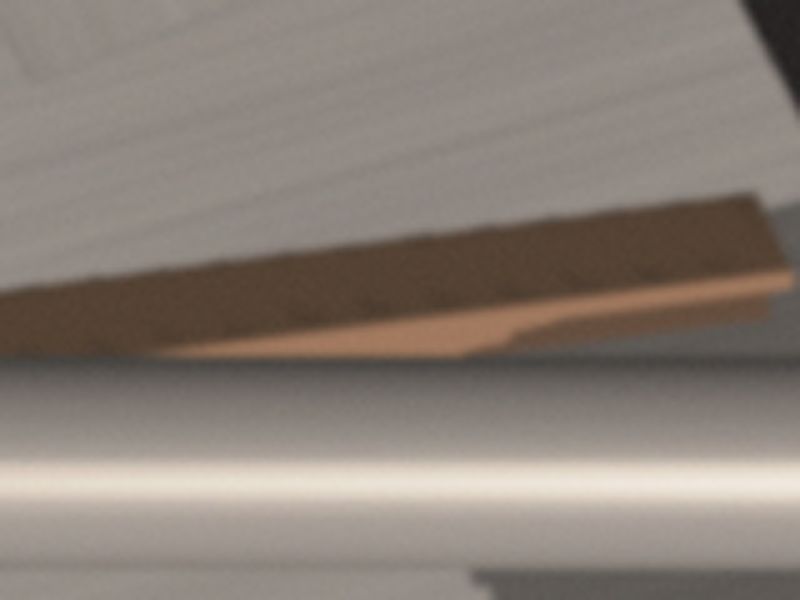

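Emit:
move_arm:
  targets:
    - {"linear": [0,0,0],"angular": [0,0,-0.053],"jaw": 1}
    - {"linear": [0,0,0],"angular": [0,0,-0.053],"jaw": 1}
    - {"linear": [0,0,0],"angular": [0,0,-0.053],"jaw": 0.7}
    - {"linear": [0,0,0],"angular": [0,0,-0.053],"jaw": 0.6}
    - {"linear": [0,0,0.2],"angular": [0,0,-0.053],"jaw": 0.6}
    - {"linear": [0,0,0.35],"angular": [0,0,0],"jaw": 0.6}
    - {"linear": [0,0,0.35],"angular": [0,0,0],"jaw": 0.6}
    - {"linear": [0,0,0],"angular": [0,0,0],"jaw": 0.5}
  squeeze: 20

```text
t: 3.2
eef_pos: [0.5294, 0.249, 0.1135]
tcp_rot: [[-0.863, -0.505, -0.006], [-0.505, 0.863, -0.001], [0.006, 0.002, -1.0]]
wrist_force: [-0.3, -0.1, -0.1]
finger_gap: 0.0495
gripper_force: 0.0
```

Emit:
move_arm:
  targets:
    - {"linear": [0,0,0],"angular": [0,0,0],"jaw": 0}
    - {"linear": [0,0,0],"angular": [0,0,0],"jaw": 0}
    - {"linear": [0,0,0],"angular": [0,0,0],"jaw": 0}
    - {"linear": [0,0,0],"angular": [0,0,0],"jaw": 0}
    - {"linear": [0,0,0],"angular": [0,0,0],"jaw": 0}
  squeeze: 20

```text
t: 3.82
eef_pos: [0.5336, 0.2474, 0.1165]
tcp_rot: [[-0.865, -0.501, 0.002], [-0.501, 0.865, 0.0], [-0.002, -0.001, -1.0]]
wrist_force: [0.4, -1.5, 6.4]
finger_gap: 0.0168
gripper_force: 20.0
```

Emit:
move_arm:
  targets:
    - {"linear": [0,0,0],"angular": [0,0,0],"jaw": 0}
    - {"linear": [0,0,0],"angular": [0,0,0.05],"jaw": 0}
    - {"linear": [0,0,0],"angular": [0,0,0.05],"jaw": 0}
    - {"linear": [0,0,0],"angular": [0,0,0.05],"jaw": 0}
    - {"linear": [0,0,0],"angular": [0,0,0.05],"jaw": 0}
    - {"linear": [0,0,0],"angular": [0,0,0.05],"jaw": 0}
    - {"linear": [0,0,0],"angular": [0,0,0.05],"jaw": 0}
    - {"linear": [0,0,0],"angular": [0,0,0],"jaw": 0}
  squeeze: 45

```text
t: 4.82
eef_pos: [0.5349, 0.2458, 0.1165]
tcp_rot: [[-0.913, 0.407, 0.004], [0.407, 0.913, -0.002], [-0.004, 0.0, -1.0]]
wrist_force: [2.0, -4.3, 5.5]
finger_gap: 0.0166
gripper_force: 45.0
```

Emit:
move_arm:
  targets:
    - {"linear": [0,0,0],"angular": [0,0,0.055],"jaw": 0}
    - {"linear": [0,0,0],"angular": [0,0,0.055],"jaw": 0}
    - {"linear": [0,0,0],"angular": [0,0,0.055],"jaw": 0}
    - {"linear": [0,0,0],"angular": [0,0,0.055],"jaw": 0}
    - {"linear": [0,0,0],"angular": [0,0,0.055],"jaw": 0}
    - {"linear": [0,0,0],"angular": [0,0,0.055],"jaw": 0}
    - {"linear": [0,0,0],"angular": [0,0,0.0],"jaw": 0}
    - {"linear": [0,0,0],"angular": [0,0,0],"jaw": 0}

```text
t: 5.82
eef_pos: [0.5342, 0.2437, 0.1165]
tcp_rot: [[-0.114, 0.993, 0.002], [0.993, 0.114, -0.004], [-0.004, 0.002, -1.0]]
wrist_force: [1.6, -7.9, 7.9]
finger_gap: 0.0166
gripper_force: 45.0
```

Emit:
move_arm:
  targets:
    - {"linear": [0,0,0],"angular": [0,0,0],"jaw": 0.35}
    - {"linear": [0,0,0],"angular": [0,0,0],"jaw": 0.4}
    - {"linear": [0,0,-0.3],"angular": [0,0,0],"jaw": 0.5}
    - {"linear": [0,0,-0.5],"angular": [0,0,0],"jaw": 1}
    - {"linear": [-0.3,-0.04,-0.2],"angular": [0,0,0],"jaw": 1}
    - {"linear": [-0.5,-0.065,0],"angular": [0,0,0],"jaw": 1}
    - {"linear": [-0.55,-0.07,0],"angular": [0,0,0],"jaw": 1}
    - {"linear": [-0.55,-0.07,0],"angular": [0,0,0],"jaw": 1}

```text
t: 6.82
eef_pos: [0.5303, 0.0556, 0.2154]
tcp_rot: [[-0.119, 0.993, 0.0], [0.993, 0.119, 0.001], [0.001, 0.0, -1.0]]
wrist_force: [0.9, -1.0, 0.4]
finger_gap: 0.0922
gripper_force: 0.0
```

Emit:
move_arm:
  targets:
    - {"linear": [-0.55,-0.07,0],"angular": [0,0,0],"jaw": 1}
    - {"linear": [-0.55,-0.07,0],"angular": [0,0,0],"jaw": 1}
    - {"linear": [-0.55,-0.07,0],"angular": [0,0,0],"jaw": 1}
    - {"linear": [-0.55,-0.07,0],"angular": [0,0,0],"jaw": 1}
    - {"linear": [-0.45,-0.06,0],"angular": [0,0,0],"jaw": 1}
    - {"linear": [-0.3,-0.04,0],"angular": [0,0,0],"jaw": 1}
    - {"linear": [0,0,0],"angular": [0,0,0],"jaw": 1}

```text
t: 7.7
eef_pos: [0.5268, -0.2436, 0.2153]
tcp_rot: [[-0.113, 0.994, -0.0], [0.994, 0.113, -0.001], [-0.001, -0.0, -1.0]]
wrist_force: [-0.6, 0.7, 0.9]
finger_gap: 0.0939
gripper_force: 0.0
```

```bash
python3 - <<'E'
from h import *
o=manip.get_obs();print({k:o[k] for k in('t','eef_pos','tcp_rot','joint_pos')})
im,d,P=cloud('wrist'); np.save('w3.npy',P);cv2.imwrite('pics/w3.png',im)
m=(abs(P[...,0]-.5256)<.03)&(abs(P[...,1]+.2457)<.03)&(P[...,2]>.036)&(P[...,2]<.05)
q=P[m];v,u=np.where(m);print('hub',m.sum(),q.mean(0),q.min(0),q.max(0),(u.min(),u.max(),v.min(),v.max()),(q.min(0)+q.max(0))/2)
E
```

```text
{'t': 7.7, 'eef_pos': array([ 0.5268, -0.2436,  0.2153]), 'tcp_rot': array([[-0.1132,  0.9936, -0.0001],
       [ 0.9936,  0.1132, -0.0009],
       [-0.0008, -0.0002, -1.    ]]), 'joint_pos': array([ 0.0842,  0.555 ,  0.4718,  1.7153, -0.2993,  0.9432,  0.786 ])}
hub 694 [ 0.5274 -0.2434  0.0412] [ 0.5106 -0.2607  0.0361] [ 0.5442 -0.2269  0.0442] (np.int64(305), np.int64(341), np.int64(205), np.int64(241)) [ 0.5274 -0.2438  0.0401]
```

View pics/w3.png

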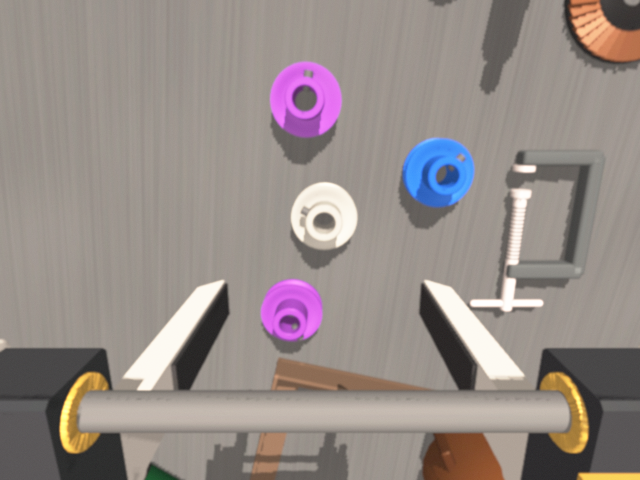

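```bash
python3 - <<'E'
from h import *
P=np.load('w3.npy');c=np.array([.5274,-.2437])
d=P[...,:2]-c; r=np.hypot(d[...,0],d[...,1])
m=(r>.0185)&(r<.027)&(P[...,2]>.024)&(P[...,2]<.037)
a=np.degrees(np.arctan2(d[m][:,1],d[m][:,0]));print(m.sum(),np.c_[a,r[m]*1000,P[m][:,2]*1000][np.argsort(a)])
im=cv2.imread('pics/w3.png');cv2.imwrite('pics/w3c.png',cv2.resize(im[170:260,265:385],(800,600),interpolation=cv2.INTER_CUBIC))
E
```

```text
49 [[148.4625  19.1828  31.9899]
 [148.7192  20.3685  30.4931]
 [150.2003  22.3453  29.4605]
 [150.3991  21.0957  30.2454]
 [150.5184  19.8649  31.2252]
 [150.6004  22.0337  32.839 ]
 [150.6939  23.2321  31.4117]
 [150.814   18.6166  31.9153]
 [150.8685  20.7893  33.5237]
 [152.0594  19.4281  32.5803]
 [152.4919  22.7221  31.7354]
 [152.5101  21.5224  33.1212]
 [153.2849  20.2346  33.0853]
 [153.8538  22.2964  33.1091]
 [154.4545  18.9159  32.5522]
 [154.5829  23.1404  34.1915]
 [154.8214  21.0007  32.8098]
 [154.9119  23.3668  29.2729]
 [155.3087  21.881   34.3765]
 [156.3047  18.5045  33.6366]
 [156.3802  19.6607  31.6972]
 [156.7664  20.5605  33.3848]
 [157.4593  22.5886  32.5033]
 [157.4898  21.418   34.3542]
 [158.3519  19.2535  32.5268]
 [159.102   20.1199  33.4138]
 [159.1314  22.1932  33.4294]
 [159.1835  23.3574  31.2489]
 [159.3198  23.085   35.1727]
 [160.1613  20.9572  33.6213]
 [160.3564  18.8744  33.4235]
 [161.3145  19.7288  33.8228]
 [161.4601  21.7795  33.2305]
 [161.9865  20.5988  34.5766]
 [162.1301  18.5396  34.7897]
 [162.5273  22.6213  33.1043]
 [163.6873  21.4115  33.3777]
 [164.4758  19.3248  32.8358]
 [164.5137  22.2754  33.5739]
 [164.5222  20.2321  34.4273]
 [165.1195  23.4116  29.8355]
 [165.5988  23.1331  33.1556]
 [166.5247  21.0596  32.5983]
 [167.3328  18.9935  32.544 ]
 [168.2563  21.9218  30.9935]
 [168.3918  19.8734  32.2686]
 [168.7813  22.8147  31.3955]
 [169.9246  20.7547  31.0466]
 [170.4466  18.708   32.0193]]
```

View pics/w3c.png

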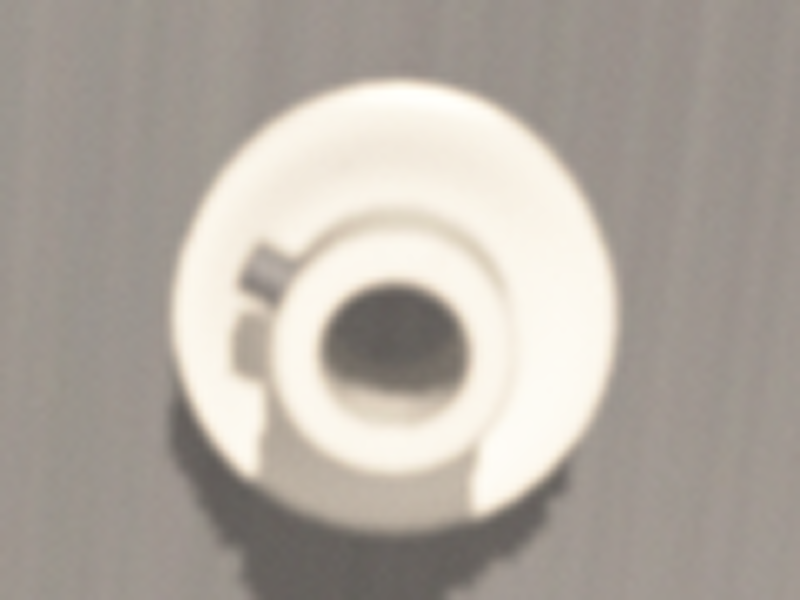

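Emit:
move_arm:
  targets:
    - {"linear": [0,0,0.1],"angular": [0,0,-0.058],"jaw": 0.8}
    - {"linear": [0,0,0.15],"angular": [0,0,-0.058],"jaw": 0.7}
    - {"linear": [0,0,0.15],"angular": [0,0,-0.058],"jaw": 0.65}
    - {"linear": [0,0,0.15],"angular": [0,0,-0.058],"jaw": 0.65}
    - {"linear": [0,0,0.15],"angular": [0,0,-0.058],"jaw": 0.65}
    - {"linear": [0,0,0.15],"angular": [0,0,-0.058],"jaw": 0.65}
    - {"linear": [0,0,0.3],"angular": [0,0,0],"jaw": 0.65}
    - {"linear": [0,0,0],"angular": [0,0,0],"jaw": 0.65}

```text
t: 8.75
eef_pos: [0.5262, -0.2381, 0.0987]
tcp_rot: [[-0.937, 0.35, -0.004], [0.35, 0.937, 0.003], [0.005, 0.002, -1.0]]
wrist_force: [-0.1, -0.3, 0.6]
finger_gap: 0.0613
gripper_force: 0.0
```

Emit:
move_arm:
  targets:
    - {"linear": [0,0,0],"angular": [0,0,0],"jaw": 0.65}
    - {"linear": [0,0,0],"angular": [0,0,0],"jaw": 0.65}

```text
t: 9.0
eef_pos: [0.5283, -0.241, 0.1016]
tcp_rot: [[-0.936, 0.352, 0.002], [0.352, 0.936, -0.001], [-0.002, 0.0, -1.0]]
wrist_force: [-0.1, 0.3, -0.4]
finger_gap: 0.0607
gripper_force: 0.0
```

Emit:
move_arm:
  targets:
    - {"linear": [0,-0.028,0.25],"angular": [0,0,0],"jaw": 0.6}
    - {"linear": [0,0,0.25],"angular": [0,0,0],"jaw": 0.6}
    - {"linear": [0,0,0.2],"angular": [0,0,0],"jaw": 0.6}
    - {"linear": [0,0,0.08],"angular": [0,0,0],"jaw": 0.6}
    - {"linear": [0,0,0],"angular": [0,0,0],"jaw": 0.6}
    - {"linear": [0,0,0],"angular": [0,0,0],"jaw": 0.6}

```text
t: 9.75
eef_pos: [0.5271, -0.2442, 0.0234]
tcp_rot: [[-0.936, 0.352, 0.002], [0.352, 0.936, -0.001], [-0.002, -0.0, -1.0]]
wrist_force: [-0.2, -0.1, -0.3]
finger_gap: 0.0565
gripper_force: 0.0
```

Good. Close and lift.

Emit:
move_arm:
  targets:
    - {"linear": [0,0,0],"angular": [0,0,0],"jaw": 0}
    - {"linear": [0,0,0],"angular": [0,0,0],"jaw": 0}
    - {"linear": [0,0,0],"angular": [0,0,0],"jaw": 0}
    - {"linear": [0,0,0],"angular": [0,0,0],"jaw": 0}
  squeeze: 35

```text
t: 10.25
eef_pos: [0.5265, -0.2445, 0.0229]
tcp_rot: [[-0.936, 0.353, 0.001], [0.353, 0.936, -0.001], [-0.001, -0.001, -1.0]]
wrist_force: [-0.7, -1.2, 3.2]
finger_gap: 0.0337
gripper_force: 35.0
```

Emit:
move_arm:
  targets:
    - {"linear": [0,0,-0.1],"angular": [0,0,0],"jaw": 0}
    - {"linear": [0,0,-0.4],"angular": [0,0,0],"jaw": 0}
    - {"linear": [0,0,-0.5],"angular": [0,0,0],"jaw": 0}
    - {"linear": [0,0,-0.5],"angular": [0,0,0],"jaw": 0}
    - {"linear": [0,0,-0.2],"angular": [0,0,0],"jaw": 0}
    - {"linear": [0,0,0],"angular": [0,0,0],"jaw": 0}

```text
t: 11.0
eef_pos: [0.5271, -0.2438, 0.194]
tcp_rot: [[-0.936, 0.352, 0.003], [0.352, 0.936, -0.001], [-0.003, 0.0, -1.0]]
wrist_force: [-0.2, -0.8, -3.7]
finger_gap: 0.0336
gripper_force: 35.0
```

```bash
python3 - <<'E'
from h import *
o=manip.get_obs();print({k:o[k] for k in('t','eef_pos','tcp_rot','joint_pos','finger_gap','wrist_force')})
R=np.array(o['tcp_rot']);p=o['eef_pos']
im,d,P=cloud('wrist');cv2.imwrite('pics/w4.png',im)
L=(P-p)@R
# hub top / rim top in tool frame: rim at tool z ~ +.003..
for n,lo,hi,rm in(('hub top',-.025,-.015,.03),('rim top',.0,.012,.04)):
    m=(np.hypot(L[...,0],L[...,1])<rm)&(L[...,2]>lo)&(L[...,2]<hi); q=L[m]; print(n,m.sum(),q.mean(0),q.min(0),q.max(0),(q.min(0)+q.max(0))/2)
m=(L[...,2]>-.016)&(L[...,2]<-.003)&(np.hypot(L[...,0],L[...,1])<.03)&(np.hypot(L[...,0],L[...,1])>.018)&(abs(L[...,1])<.012)
q=L[m];a=np.degrees(np.arctan2(q[:,1],q[:,0]));print(len(a),np.sort(a),q.mean(0))
E
```

```text
{'t': 11.0, 'eef_pos': array([ 0.5271, -0.2438,  0.194 ]), 'tcp_rot': array([[-0.936 ,  0.3521,  0.0028],
       [ 0.3521,  0.936 , -0.0006],
       [-0.0028,  0.0004, -1.    ]]), 'joint_pos': array([ 0.2931,  0.5428,  0.1418,  1.7355, -0.0966,  0.8673,  1.6881]), 'finger_gap': 0.03364725134928813, 'wrist_force': array([-0.1667, -0.8146, -3.6975])}
hub top 3311 [ 0.002   0.     -0.0177] [-0.0177 -0.0282 -0.025 ] [ 0.017   0.0284 -0.015 ] [-0.0004  0.0001 -0.02  ]
rim top 4797 [0.0121 0.0001 0.0071] [-0.0328 -0.0315  0.    ] [0.0318 0.0315 0.012 ] [-0.0005  0.      0.006 ]
258 [-12.1038 -11.7751 -11.5447 -11.2511 -11.0982 -10.8412 -10.6599 -10.5933
 -10.1635 -10.0975 -10.0756  -9.9367  -9.8586  -9.6511  -9.525   -9.26
  -9.2534  -9.0376  -8.8664  -8.8319  -8.8202  -8.7744  -8.5459  -8.4894
  -8.4387  -8.4165  -8.3309  -8.2582  -8.2415  -8.2131  -8.1322  -7.6958
  -7.6711  -7.6143  -7.5201  -7.5188  -7.3905  -7.3188  -7.2793  -7.2399
  -7.1828  -7.1766  -6.9864  -6.9362  -6.8848  -6.6465  -6.5132  -6.2928
  -6.1819  -6.1816  -6.1148  -6.0228  -5.9902  -5.9679  -5.9295  -5.9144
  -5.668
[... 1159 characters left out ...]
  4.7623   4.9085   5.0532   5.0829   5.1617   5.2008   5.2599   5.2865
   5.3614   5.4789   5.5494   5.5605   5.7122   5.9229   5.9798   6.0766
   6.3083   6.3214   6.3705   6.4003   6.4689   6.501    6.5416   6.6483
   6.9217   7.11     7.2491   7.3747   7.381    7.5493   7.6657   7.715
   7.7299   7.7506   7.8325   7.8621   7.9582   8.461    8.5134   8.5605
   8.6192   8.6219   8.6876   8.7782   8.7838   8.8204   8.9752   9.0318
   9.2085   9.3007   9.4419   9.5822   9.6      9.6481   9.6932   9.7759
   9.8736  10.0191  10.1063  10.2095  10.4131  10.5433  10.5531  10.7139
  10.7298  10.7798  10.9176  11.1815  11.3242  11.4589  11.9287  12.2436
  12.5335  12.6289] [ 0.0211  0.0001 -0.0077]
```

View pics/w4.png

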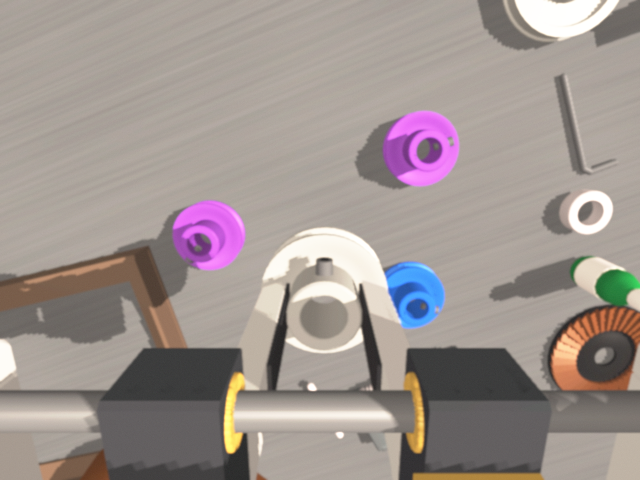

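Emit:
move_arm:
  targets:
    - {"linear": [0.1,0.26,0],"angular": [0,0,0],"jaw": 0}
    - {"linear": [0.185,0.51,0],"angular": [0,0,0],"jaw": 0}
    - {"linear": [0.185,0.51,0],"angular": [0,0,0],"jaw": 0}
    - {"linear": [0.185,0.51,0],"angular": [0,0,0],"jaw": 0}
    - {"linear": [0.185,0.51,0],"angular": [0,0,0],"jaw": 0}
    - {"linear": [0.185,0.51,0],"angular": [0,0,0],"jaw": 0}
    - {"linear": [0.185,0.51,0],"angular": [0,0,0],"jaw": 0}
    - {"linear": [0.185,0.51,0],"angular": [0,0,0],"jaw": 0}

```text
t: 12.05
eef_pos: [0.5292, 0.1652, 0.1905]
tcp_rot: [[-0.936, 0.352, -0.004], [0.352, 0.936, -0.001], [0.003, -0.002, -1.0]]
wrist_force: [0.7, 0.2, -3.0]
finger_gap: 0.0337
gripper_force: 35.0
```

Emit:
move_arm:
  targets:
    - {"linear": [0.185,0.51,0],"angular": [0,0,0],"jaw": 0}
    - {"linear": [0.09,0.25,0],"angular": [0,0,0],"jaw": 0}
    - {"linear": [0,0,0],"angular": [0,0,-0.049],"jaw": 0}
    - {"linear": [0,0,0],"angular": [0,0,-0.049],"jaw": 0}
    - {"linear": [0,0,0],"angular": [0,0,-0.049],"jaw": 0}
    - {"linear": [0,0,0],"angular": [0,0,0],"jaw": 0}
    - {"linear": [0,0,0],"angular": [0,0,0],"jaw": 0}
    - {"linear": [0,0,0],"angular": [0,0,0],"jaw": 0}

```text
t: 13.05
eef_pos: [0.5316, 0.2444, 0.192]
tcp_rot: [[-0.995, -0.1, -0.001], [-0.1, 0.995, -0.0], [0.001, -0.0, -1.0]]
wrist_force: [0.6, -0.1, -3.2]
finger_gap: 0.0336
gripper_force: 35.0
```

```bash
python3 - <<'E'
from h import *
o=manip.get_obs();print({k:o[k] for k in('t','eef_pos','tcp_rot','joint_pos','finger_gap','wrist_force')})
R=np.array(o['tcp_rot']);p=o['eef_pos']
im,d,P=cloud('scene');cv2.imwrite('pics/s5.png',im[150:360,300:560])
cv2.imwrite('pics/s5.png',cv2.resize(im[170:340,340:540],(706,600),interpolation=cv2.INTER_CUBIC))
m=(abs(P[...,0]-.534)<.04)&(abs(P[...,1]-.246)<.04)
def fit(q):
    A=np.c_[2*q,np.ones(len(q))];s=np.linalg.lstsq(A,(q**2).sum(1),rcond=None)[0];return s[:2],np.sqrt(s[2]+s[:2]@s[:2])
z=P[...,2]
for n,lo,hi,rr in(('spindle',.100,.143,.014),('rim',.173,.187,.04)):
    k=m&(z>lo)&(z<hi)&(np.hypot(P[...,0]-.534,P[...,1]-.246)<rr)
    print(n,k.sum(),P[k].mean(0),fit(P[k][:,:2]),P[k].min(0),P[k].max(0))
E
```

```text
{'t': 13.05, 'eef_pos': array([0.5316, 0.2444, 0.192 ]), 'tcp_rot': array([[-0.995 , -0.1001, -0.0007],
       [-0.1001,  0.995 , -0.0004],
       [ 0.0007, -0.0003, -1.    ]]), 'joint_pos': array([-0.4824,  0.5491,  0.0053,  1.7191, -0.0036,  0.8742,  1.1955]), 'finger_gap': 0.03361331844459617, 'wrist_force': array([ 0.5551, -0.1459, -3.165 ])}
spindle 227 [0.5397 0.2483 0.1216] (array([0.5344, 0.2453]), np.float64(0.008774305141261395)) [0.5292 0.2362 0.1001] [0.5456 0.2555 0.1428]
rim 429 [0.5473 0.2507 0.1818] (array([0.5362, 0.2453]), np.float64(0.024375772967676283)) [0.5112 0.2121 0.173 ] [0.566  0.2765 0.187 ]
```

View pics/s5.png

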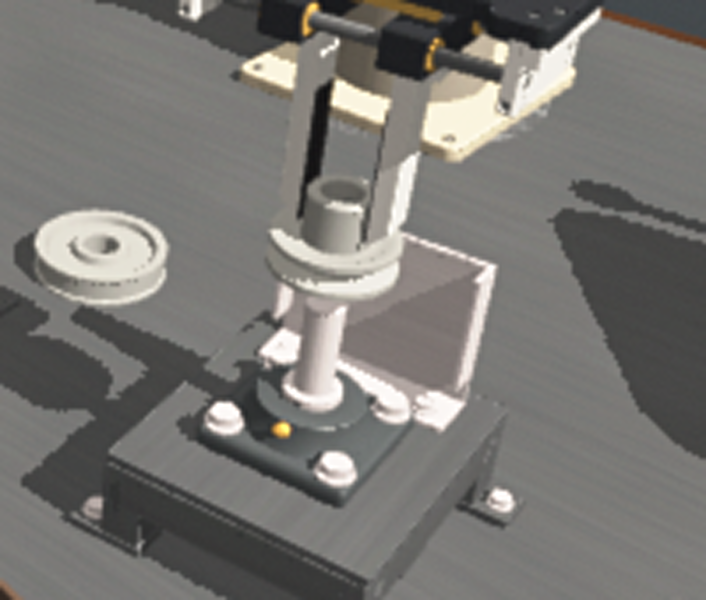

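Emit:
move_arm:
  targets:
    - {"linear": [-0.006,0.006,0.1],"angular": [0,0,0],"jaw": 0}
    - {"linear": [0,0,0.08],"angular": [0,0,0],"jaw": 0}
    - {"linear": [0,0,0.04],"angular": [0,0,0],"jaw": 0}
    - {"linear": [0,0,0.03],"angular": [0,0,0],"jaw": 0}
    - {"linear": [0,0,0.02],"angular": [0,0,0],"jaw": 0}
    - {"linear": [0,0,0],"angular": [0,0,0],"jaw": 0}

```text
t: 13.85
eef_pos: [0.5324, 0.2452, 0.1655]
tcp_rot: [[-0.995, -0.101, -0.0], [-0.101, 0.995, 0.0], [0.0, 0.0, -1.0]]
wrist_force: [0.1, -0.3, -2.6]
finger_gap: 0.0337
gripper_force: 35.0
```

Emit:
move_arm:
  targets:
    - {"linear": [0,0,0.06],"angular": [0,0,0],"jaw": 0}
    - {"linear": [0,0,0.06],"angular": [0,0,0],"jaw": 0}
    - {"linear": [0,0,0.06],"angular": [0,0,0],"jaw": 0}
    - {"linear": [0,0,0.04],"angular": [0,0,0],"jaw": 0}
    - {"linear": [0,0,0.04],"angular": [0,0,0],"jaw": 0}
    - {"linear": [0,0,0.03],"angular": [0,0,0],"jaw": 0}
    - {"linear": [0,0,0],"angular": [0,0,0],"jaw": 0}

```text
t: 14.72
eef_pos: [0.5319, 0.245, 0.1361]
tcp_rot: [[-0.995, -0.102, -0.001], [-0.102, 0.995, -0.0], [0.001, -0.0, -1.0]]
wrist_force: [-1.0, 0.3, -3.2]
finger_gap: 0.0337
gripper_force: 35.0
```

Emit:
move_arm:
  targets:
    - {"linear": [0,0,0.05],"angular": [0,0,0],"jaw": 0}
    - {"linear": [0,0,0.05],"angular": [0,0,0],"jaw": 0}
    - {"linear": [0,0,0.04],"angular": [0,0,0],"jaw": 0}
    - {"linear": [0,0,0.03],"angular": [0,0,0],"jaw": 0}
    - {"linear": [0,0,0.02],"angular": [0,0,0],"jaw": 0}
    - {"linear": [0,0,0.01],"angular": [0,0,0],"jaw": 0}
    - {"linear": [0,0,0],"angular": [0,0,0],"jaw": 0}
  squeeze: 45

```text
t: 15.6
eef_pos: [0.532, 0.2451, 0.1178]
tcp_rot: [[-0.995, -0.101, -0.0], [-0.101, 0.995, 0.0], [0.0, 0.0, -1.0]]
wrist_force: [-5.8, -1.4, 8.2]
finger_gap: 0.0337
gripper_force: 45.0
```

Emit:
move_arm:
  targets:
    - {"linear": [0,0,0.02],"angular": [0,0,0],"jaw": 0}
    - {"linear": [0,0,0],"angular": [0,0,0],"jaw": 0}
    - {"linear": [0,0,0],"angular": [0,0,0],"jaw": 0}
    - {"linear": [0,0,0],"angular": [0,0,0],"jaw": 0}

```text
t: 16.1
eef_pos: [0.5321, 0.2451, 0.1177]
tcp_rot: [[-0.995, -0.101, 0.0], [-0.101, 0.995, 0.0], [-0.0, 0.0, -1.0]]
wrist_force: [-9.0, -3.9, 21.7]
finger_gap: 0.0331
gripper_force: 45.0
```

```bash
python3 - <<'E'
from h import *
o=manip.get_obs();print({k:o[k] for k in('t','eef_pos','wrist_force','gripper_force','finger_gap')})
R=np.array(o['tcp_rot']);p=o['eef_pos']
print('tool x yaw',np.degrees(np.arctan2(R[1,0],R[0,0]))%360)
im,d,P=cloud('wrist');L=(P-p)@R
r=np.hypot(L[...,0],L[...,1])
m=(r<.033)&(L[...,2]>.001)&(L[...,2]<.009);q=P[m];print('rim top',m.sum(),np.median(q,0))
A=np.c_[q[:,:2],np.ones(len(q))];print('tilt',np.linalg.lstsq(A,q[:,2],rcond=None)[0])
m=(L[...,2]>-.016)&(L[...,2]<-.003)&(r<.03)&(r>.018)&(abs(L[...,1])<.012)&(L[...,0]>0)
q=P[m]-p;a=np.degrees(np.arctan2(q[:,1],q[:,0]))%360;print('screw yaw',(a.min()+a.max())/2,a.mean())
m=(r<.03)&(L[...,2]>-.024)&(L[...,2]<-.016);print('hub top z',np.median(P[m][:,2]))
m=(P[...,0]>.43)&(P[...,0]<.475)&(P[...,1]>.15)&(P[...,1]<.33)&(P[...,2]>.148)&(P[...,2]<.156);q=P[m]
if len(q)>20:
    l=cv2.fitLine(q[:,:2].astype(np.float32),cv2.DIST_HUBER,0,.001,.001).ravel();print('guard dir',np.degrees(np.arctan2(l[1],l[0])),len(q))
E
```

```text
{'t': 16.1, 'eef_pos': array([0.5321, 0.2451, 0.1177]), 'wrist_force': array([-8.9731, -3.8621, 21.6576]), 'gripper_force': 45.007496463367715, 'finger_gap': 0.03310661271560986}
tool x yaw 185.8169237569869
rim top 4210 [0.5158 0.2426 0.112 ]
tilt [ 0.0026 -0.0006  0.1107]
screw yaw 186.6829644740286 186.6770209343893
hub top z 0.13652772984635492
guard dir -85.13225 3559
```

```bash
python3 -c "
from bench import manip
print(manip.job_done())"
```

```text
the job is handed in; nothing more can be done
None
```

I've handed the job in with the grey pulley fully home on its seat: set screw on the flat and pointing at the key hole to within about 1–2°, hub gripped at 45 N and pressed down with about 22–25 N; the hand-in call gave no verdict.

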